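# Dock a circuit board in its test jig and bring the load up to the preset pointer

## Robot

A 7-joint arm with a two-finger parallel gripper is mounted at the origin on the work surface. World frame = base frame: x ahead of the robot, y to its left, z up, the work surface at z = 0. Lengths are in m, angles in rad, forces in N, time in s.
With the tool pointing down it reaches from about 0.425 to 0.875 m from the base axis. Payload 9.9 kg.
Tool frame: the origin (TCP) lies midway between the tips of the shut fingers; the grasp point (between the pads) lies 19 mm behind it; y points along the fingers, z is the direction in which the jaws open and shut, and the axes are right-handed (so a half turn about y gives the same grasp; the last joint's range is limited). The gripper opens to 85 mm and grips with 20 to 120 N. Pads are 22 mm wide; open, the fingers measure 114 mm over their backs; the gripper's body (76 mm by 85 mm) begins 54 mm behind the grasp point. The pads swing forward as they close: fully open they stand 13 mm farther back than shut.
Start: joints at [1.136, 0.576, 0.025, 1.437, -0.015, 1.129, -0.057], TCP at [0.232, -0.634, 0.231] pointing down, gripper open.
Joint ranges: [-2.76, 2.76], [-0.34, 2.15], [-1.52, 1.57], [0.19, 2.46], [-1.09, 4.23], [0.17, 1.99], [-2.82, 2.82]. Speed limits (rad/s): [2.22, 2.22, 3.01, 3.01, 3.14, 3.14, 3.14].

## Interface

Orientations are given as a unit quaternion [w, x, y, z].
In Python, from plant import bot gives the robot as it stands. The module is installed in compiled form; this text tells all that it offers.
- The arm moves only by the tool move_arm, never from a script. Its argument "steps" is a list of rows, each a list of 2 entries, a list of its own where there are three numbers: the shift along the world's x, y, z in cm, then the turn about the world's z in rad. In form: [[[dx, dy, dz], twist], ...]. A call has 1 to 5 rows; each row is the pose to reach, as a shift and turn from the pose commanded when the call began; what a row does not reach only later rows make up. A row lasts 1/10 s, in which the tool goes at most 50 mm and 8.59 degrees, less where a joint would pass 70% of its speed; a pose out of reach is approached as far as the arm can. A call with a gripper value outside its range is refused whole. "jaw" is the opening, from -1 (shut) to 1 (fully open), set as the call begins (left out, the last holds). The fingers move at their own pace and stop on an object; the grip force is fixed at half the most. Time passes only in rows, so rows that repeat a pose let the fingers close. It gives the time, the measured TCP pose, the force and the opening at its end, in the units of the state.
- bot.get_obs(): the state, without advancing time (a new reading comes with each control period).
- bot.get_image(name): name is "side" or "top"; returns the picture (400x640x3 uint8, blue, green, red); there is no depth.
- bot.calibration(name): a dict with "vfov" (degrees; the focal length in pixels is half the picture's height over the tangent of half this angle, whatever the lens; pixels are square), "cx", "cy" (the principal point, pixels), "D" ([k1, k2, p1, p2, k3] as OpenCV has them; the pictures are not rectified), "rvec" (rotation vector, rad) and "tvec" (3), from world to camera coordinates, as OpenCV has them. Camera axes: x right, y down, z forward; pixel columns grow to the right and rows downward; lengths in m; the calibration is good to about 2 mm. A picture is of the moment at which its call begins. calibration takes no time and is no camera call.
- bot.sign_off(): hands the job in, once; it reports no verdict.
Trained networks look in the newest picture that a camera, given by its name, has taken for a name from the list of things; names that differ only in an ending like _2 or _b are one class to them, and where a whole thing is asked for, a point or a joint stands for the part that bears it (a point fixed in the world has none). Each returns a list of dicts, best first, with "conf" (0 to 1); they miss things now and then, are a little off and sometimes report something else, mostly with a low value. They report only what shows in the picture. A call takes as long as a camera call.
- bot.find_in(camera, query): "position" ([column, row] in pixels, amid what is visible of it).
- bot.mark_of(camera, query): "position" ([column, row] in pixels: a listed point, or the origin of a listed thing).
The state is a dict: "time": time; "q": joint angles; "dq": joint speeds; "tau": joint torques, N m; "tcp_pos": TCP position; "eef_rot": TCP orientation; "force": force on the tool from outside, world axes, zero at the start; "wrist_torque": the same for the moment, N m; "width": finger opening in m.
Only numpy, scipy, OpenCV 4.12 (cv2) and the standard library are available. Lean on these libraries where they do the work, as an engineer would, in place of code of your own. Each camera call takes 0.05 s, during which the arm holds its last target. There are 200 camera calls.

## Task

Run this board up for test: push the sled that carries the circuit board along its rods until it is fully home against the connector block at the far end of the jig. Only then slide the tall fader on the load box along its slot until its white line is level with the tip of the small preset pointer beside it. Leave the pointer where it is set, do not disturb the other things on the bench, and finish with sled and fader in place.

Things in the scene. Friction and masses are not known exactly. Their poses are not given: they have to be found in the camera images.
- jig: test jig fixed to the bench, left or right in front of the robot: aluminium base plate 300 x 120 mm (x by y), 12 mm thick, two steel rods along x, a low end bar (top at 30 mm, x -150 to -136 mm) at the near end, a grey slotted connector block (face at x = +110 mm, top at 62 mm) at the far end. Origin: centre of the underside; x along the rods to the connector, z up
- sled (a joint): travel in m of the aluminium sled (100 x 120 mm, top at 42 mm) that carries the green board along the rods: 0 at the near end, grows towards the connector, 0.13 is the hard stop with the sled fully home; slides with about 3 N
- sled_tab (a point): centre of the top edge of the black push tab standing on the sled near its rear edge: 12 mm thick along the jig's x, 50 mm wide along y, 45 mm high, from 40 to 85 mm above the bench; point axes as the jig's
- loadbox: cream box fixed to the bench on the other side, 230 x 150 mm (x by y), flat top at 55 mm, two slots along its x: the tall fader's at y = -30 mm, the pointer's at y = +28 mm, scale ticks between; three fixed knobs (18 mm across, 10 mm high) in a row at y = +58 mm. Origin: centre of the underside; x away from the robot, z up
- fader (a joint): position in m of the tall fader in its slot: 0 at the near end (x = -55 mm on the box), 0.11 at the far end; it is level with the pointer when both joints have the same value; moves with about 2 N and stays where it is left
- fader_top (a point): centre of the top of the tall black fader grip, on its white cross line: grip 16 mm along the slot, 24 mm across, 28 mm high above the box top (its top 83.5 mm above the bench); axes as the load box's
- marker (a joint): position in m of the preset pointer in its own slot, same zero and direction as the fader; already set, not to be moved
- marker_tip (a point): tip of the low dark steel arrow-shaped preset pointer, which points to the fader's slot (-y of the box); the pointer is 16 mm wide, 24 mm long, 6 mm high above the box top; axes as the load box's
- driver: bystander: loose screwdriver 150 mm long with a black handle, lying along x between jig and load box; origin at its middle, underside
- spare_board: bystander: loose small circuit board 60 x 45 x 11 mm near the robot between jig and load box; origin at the centre of its underside
- meter: bystander: loose handheld meter 150 x 75 x 38 mm, far left; origin at the centre of its underside
- spool: bystander: loose wire spool 60 mm across, 42 mm high, standing behind in the middle; origin at the centre of its underside
- dish: bystander: loose white divided parts dish 100 x 80 x 25 mm, far right; origin at the centre of its underside
- adapter: bystander: loose black power adapter 90 x 45 x 30 mm, far right; origin at the centre of its underside

How it is judged:
By the outcome, as a careful person would: the job done as asked, in the order asked, and still so for the second after the job is handed in, with the robot touching nothing.
It also fails if it takes over 48 s, if anything falls off the work surface, if the arm or the gripper's body presses on something with over 40 N, if the wrist force passes 120 N, or if a joint passes its speed limit or range.

## Working session

There is one attempt and no reset: what is moved stays moved. The work goes in short steps, Python scripts to look and compute and a tool call to move; the robot and the scene stay as the last step left them, time stands still between calls to the robot, and variables do not carry over. Pictures are saved under pics/ and viewed, about 8 in all and at most 12, crops included, and the job is handed in when it is done.

Besides the shell and the picture viewer there is one more tool, called after "Emit:" in YAML: its name, and indented under it one key for each argument. move_arm: Moves the arm, as the interface text tells. Its arguments: {"type":"object","properties":{"steps":{"type":"array"},"jaw":{"type":"number"}},"required":["steps"]}

```bash
mkdir -p pics
cat > h.py <<'E'
import numpy as np, cv2
from plant import bot
def cal(n):
    c=bot.calibration(n); f=200/np.tan(np.radians(c["vfov"])/2)
    K=np.array([[f,0,c["cx"]],[0,f,c["cy"]],[0,0,1.]])
    return K,np.array(c["D"],float),np.array(c["rvec"],float),np.array(c["tvec"],float)
def w(n,px,z):
    K,D,r,t=cal(n); u=cv2.undistortPoints(np.array([[px]],float),K,D)[0,0]
    R=cv2.Rodrigues(r)[0]; d=R.T@np.array([u[0],u[1],1]); o=-R.T@t.ravel()
    return o+d*(z-o[2])/d[2]
def pj(n,P):
    K,D,r,t=cal(n); return cv2.projectPoints(np.array(P,float).reshape(-1,3),r,t,K,D)[0][:,0]
E
python3 - <<'E'
from h import *
for n in("top","side"):
    im=bot.get_image(n); cv2.imwrite(f"pics/{n}0.png",im)
    K,D,r,t=cal(n); print(n,-cv2.Rodrigues(r)[0].T@t.ravel(),K[0,0])
    for q,z in(("jig",0),("sled_tab",.085),("loadbox",0),("fader_top",.0835),("marker_tip",.061),("driver",0),("spare_board",0),("spool",0)):
        for m in bot.mark_of(n,q)[:2]: print(n,q,round(m["conf"],2),np.round(m["position"],1),np.round(w(n,m["position"],z),4))
o=bot.get_obs();print(o["time"],o["tcp_pos"],o["eef_rot"],o["width"],o["force"])
E
```

```text
top [4.98000778e-01 6.89058371e-04 1.27805600e+00] 443.81953795166544
top jig 0.7 [471.3 247.8] [ 0.4841 -0.4638  0.    ]
top jig 0.69 [244.3 210.2] [0.5783 0.1941 0.    ]
top sled_tab 0.82 [232.4 244.8] [0.4797 0.2098 0.085 ]
top loadbox 0.74 [392.1 209.8] [ 0.5891 -0.2327  0.    ]
top loadbox 0.63 [407.9 219.1] [ 0.5631 -0.2789  0.    ]
top fader_top 0.48 [409.1 221.1] [ 0.5535 -0.2639  0.0835]
top marker_tip 0.63 [390.  200.3] [ 0.6109 -0.2156  0.061 ]
top marker_tip 0.42 [245.3 209.7] [0.5759 0.1822 0.061 ]
top driver 0.66 [313.4 207.8] [ 0.5897 -0.0048  0.    ]
top spare_board 0.78 [314.1 286.5] [ 0.3651 -0.0117  0.    ]
top spool 0.65 [313.  286.2] [ 0.3659 -0.0086  0.    ]
top spool 0.58 [310.5 135.7] [0.8011 0.0084 0.    ]
side [0.48902969 0.9433319  0.71634733] 415.4303598133092
side jig 0.93 [310.7 268.5] [0.5734 0.1912 0.    ]
side sled_tab 0.59 [353.2 251.2] [0.4739 0.2095 0.085 ]
side loadbox 0.52 [241.  217.1] [0.7996 0.01   0.    ]
side loadbox 0.46 [390.7 227.3] [ 0.3711 -0.0075  0.    ]
side fader_top 0.61 [334.1 154.9] [ 0.5566 -0.2575  0.0835]
side marker_tip 0.48 [316.9 163.2] [ 0.6095 -0.2336  0.061 ]
side marker_tip 0.47 [313.9 147.2] [ 0.6331 -0.3453  0.061 ]
side driver 0.82 [313.4 221. ] [ 0.5909 -0.0035  0.    ]
side spare_board 0.52 [391.6 229. ] [0.3688 0.     0.    ]
side spool 0.72 [240.8 216.5] [0.801  0.0073 0.    ]
0.9 [ 0.23197784 -0.63389405  0.23132528] [-0.12339465  0.12335291 -0.69625212  0.6962692 ] 0.08519050286707189 [ 0.33285037 -0.01615519 -0.1370349 ]
```

Run:
```python
from h import *
a=cv2.imread("pics/top0.png"); cv2.imwrite("pics/a.png",cv2.resize(a[130:310,180:440],None,fx=3,fy=3,interpolation=cv2.INTER_CUBIC))
b=cv2.imread("pics/side0.png"); cv2.imwrite("pics/b.png",cv2.resize(b[110:310,200:460],None,fx=3,fy=3,interpolation=cv2.INTER_CUBIC))
from scipy.spatial.transform import Rotation as R
q=bot.get_obs()["eef_rot"];print(R.from_quat([*q[1:],q[0]]).as_matrix().round(3))
```

```text
[[-0.939  0.     0.344]
 [-0.344 -0.    -0.939]
 [-0.    -1.     0.   ]]
```

View pics/a.png

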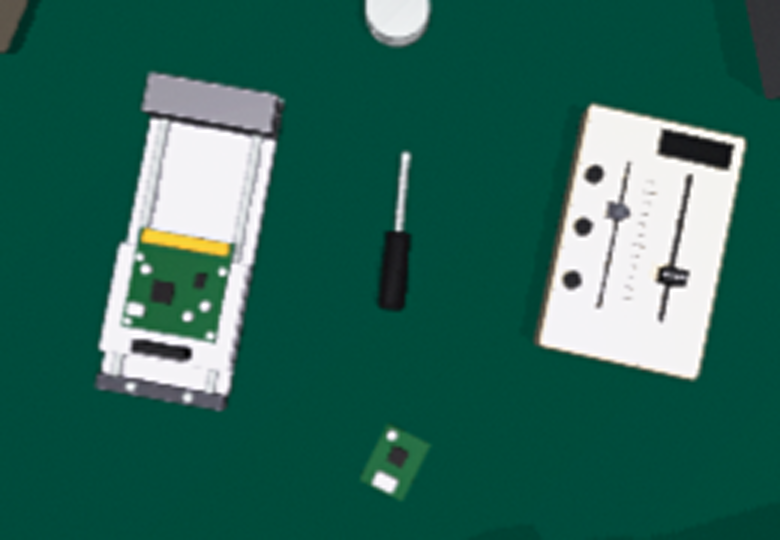

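View pics/b.png

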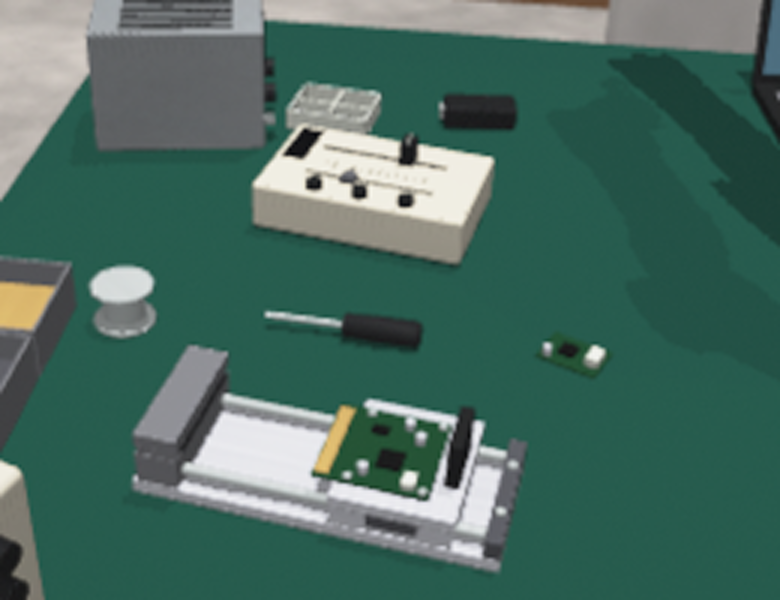

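Pictures 1 and 2 (crops): the jig is on the left, yawed about -11°, with the sled near its rear end and the black tab at crop (160,350). The load box is on the right with a similar yaw. The fader is at (672,276), nearer than the pointer at (617,211). The networks agree between the two cameras. I'll push the tab from behind with shut fingers, jaws along the rods.

Emit:
move_arm:
  steps:
    - [[3.5, 3.5, 0], 0.15]
    - [[7, 7, 0], 0.3]
    - [[10.5, 10.5, 0], 0.45]
    - [[14, 14, 0], 0.6]
    - [[17.5, 17.5, 0], 0.75]
  jaw: -1

```text
time: 1.4
tcp_pos: [0.4081, -0.4574, 0.2316]
eef_rot: [-0.372, 0.372, -0.601, 0.602]
force: [0.9, -1.9, 0.1]
width: 0.0125
```

Emit:
move_arm:
  steps:
    - [[2, 4.5, 0], 0.14]
    - [[4, 9, 0], 0.28]
    - [[5, 13.8, 0], 0.28]
    - [[6, 18.7, 0], 0.28]
    - [[6, 23.7, 0], 0.28]

```text
time: 1.9
tcp_pos: [0.4681, -0.2198, 0.2314]
eef_rot: [-0.451, 0.45, -0.545, 0.545]
force: [0.9, 0.4, -0.1]
width: 0.0
```

Emit:
move_arm:
  steps:
    - [[0, 5, 0], 0]
    - [[0, 10, 0], 0]
    - [[0, 15, 0], 0]
    - [[0, 20, 0], 0]
    - [[0, 25, 0], 0]

```text
time: 2.4
tcp_pos: [0.4668, 0.0299, 0.2317]
eef_rot: [-0.45, 0.45, -0.545, 0.546]
force: [1.1, 0.5, -0.4]
width: 0.0002
```

Emit:
move_arm:
  steps:
    - [[-0.8, 4.7, 0], 0]
    - [[-1.6, 9.4, 0], 0]
    - [[-2.4, 14, 0], 0]
    - [[-3.1, 18.7, -2], 0]
    - [[-3.1, 18.7, -7], 0]

```text
time: 2.9
tcp_pos: [0.4371, 0.2237, 0.1648]
eef_rot: [0.456, -0.448, 0.544, -0.543]
force: [1.6, -0.6, -1.1]
width: -0.0001
```

Emit:
move_arm:
  steps:
    - [[0, 0, -3], 0]
    - [[0, 0, -5.5], 0]
    - [[0, 0, -5.5], 0]

```text
time: 3.2
tcp_pos: [0.4344, 0.2143, 0.1045]
eef_rot: [0.449, -0.452, 0.545, -0.545]
force: [-0.2, 0.3, 0.6]
width: 0.0003
```

Run:
```python
from h import *
o=bot.get_obs();print(o["tcp_pos"],pj("side",o["tcp_pos"]))
b=bot.get_image("side"); a=bot.get_image("top")
for n in("side","top"):
  for m in bot.mark_of(n,"sled_tab")[:1]: print(m["conf"],m["position"],w(n,m["position"],.085))
cv2.imwrite("pics/c.png",np.vstack([cv2.resize(x,None,fx=3,fy=3,interpolation=cv2.INTER_CUBIC) for x in(b[210:310,240:420],a[160:270,180:360][:100])]))
```

```text
[0.43439532 0.21427107 0.10448411] [[371.24380717 247.75714008]]
0.63 [352.8, 249.8] [0.47502259 0.20470062 0.085     ]
0.95 [233.7, 247.0] [0.47388158 0.20611817 0.085     ]
```

View pics/c.png

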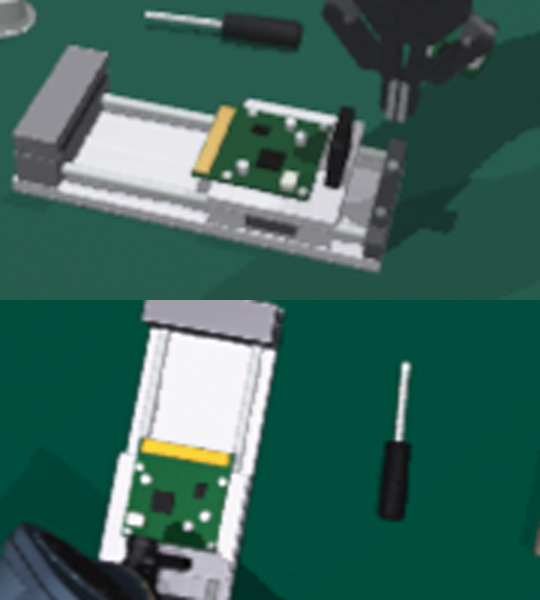

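Picture 3: the shut fingers stand about 2 cm behind the tab and in line with it, above the end bar. Now I go down and push.

Emit:
move_arm:
  steps:
    - [[0, 0, -2.5], 0]
    - [[0, 0, -4.6], 0]
    - [[0, 0, -4.6], 0]
    - [[1, -0.2, -4.6], 0]
    - [[2, -0.4, -4.6], 0]

```text
time: 3.9
tcp_pos: [0.4575, 0.2115, 0.0625]
eef_rot: [-0.451, 0.45, -0.545, 0.545]
force: [-1.2, 1.6, 0.8]
width: 0.0001
```

Emit:
move_arm:
  steps:
    - [[1, -0.2, 0], 0]
    - [[2, -0.4, 0], 0]
    - [[3.5, -0.7, 0], 0]
    - [[5, -1, 0], 0]
    - [[6.5, -1.3, 0], 0]

```text
time: 4.4
tcp_pos: [0.522, 0.1982, 0.0612]
eef_rot: [0.45, -0.45, 0.545, -0.545]
force: [-3.6, 3.6, -0.1]
width: 0.0002
```

Emit:
move_arm:
  steps:
    - [[1.2, -0.2, 0], 0]
    - [[2.4, -0.5, 0], 0]
    - [[3.4, -0.7, 0], 0]
    - [[4.2, -0.8, 0], 0]
    - [[4.6, -0.9, 0], 0]

```text
time: 4.9
tcp_pos: [0.5677, 0.1888, 0.0609]
eef_rot: [-0.45, 0.45, -0.545, 0.545]
force: [-1.9, 3.2, 0.4]
width: -0.0002
```

Emit:
move_arm:
  steps:
    - [[0.3, -0.1, 0], 0]
    - [[0.6, -0.1, 0], 0]
    - [[0.9, -0.2, 0], 0]

```text
time: 5.2
tcp_pos: [0.574, 0.1875, 0.0607]
eef_rot: [0.45, -0.452, 0.546, -0.544]
force: [-15.7, 4.9, 10.2]
width: -0.0002
```

Emit:
move_arm:
  steps:
    - [[0.2, 0, 0], 0]
    - [[0.2, 0, 0], 0]

```text
time: 5.4
tcp_pos: [0.5739, 0.1874, 0.0608]
eef_rot: [0.449, -0.453, 0.546, -0.544]
force: [-17.2, 2.4, 11.5]
width: -0.0
```

Run:
```python
from h import *
b=bot.get_image("side"); o=bot.get_obs(); print(o["tcp_pos"],o["force"])
for m in bot.mark_of("side","sled_tab")[:1]: print(m["conf"],m["position"],w("side",m["position"],.085))
cv2.imwrite("pics/d.png",cv2.resize(b[210:310,230:410],None,fx=4,fy=4,interpolation=cv2.INTER_CUBIC))
```

```text
[0.57393486 0.1874823  0.06076532] [-16.03954545   2.18854377  10.02458081]
0.61 [302.0, 240.7] [0.59590875 0.18986388 0.085     ]
```

View pics/d.png

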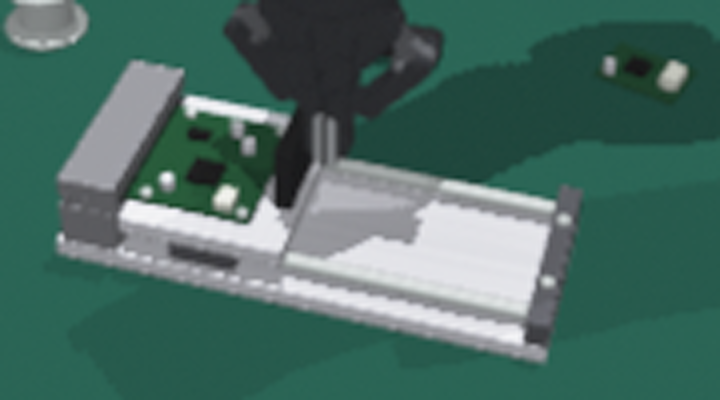

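Picture 4: the board edge is in the connector and the sled meets the block. The tab is measured at its expected home position, and the force rose to 16 N with no further motion. Now I withdraw and go to the fader.

Emit:
move_arm:
  steps:
    - [[-1, 0.2, 0], 0]
    - [[-2.5, 0.5, 0], 0]
    - [[-2.5, 0.5, 5], 0]
    - [[-2.5, 0.5, 10], 0]
    - [[-2.5, -3.5, 13], 0]

```text
time: 6.0
tcp_pos: [0.5538, 0.1581, 0.195]
eef_rot: [0.455, -0.45, 0.544, -0.543]
force: [1.3, -1.0, -0.6]
width: -0.0002
```

Emit:
move_arm:
  steps:
    - [[0, -5, 0], 0]
    - [[0, -10, 0], 0]
    - [[0, -15, 0], 0]
    - [[0, -20, 0], 0]
    - [[0, -25, 0], 0]
  jaw: 0.2

```text
time: 6.5
tcp_pos: [0.5529, -0.1006, 0.1913]
eef_rot: [-0.45, 0.45, -0.545, 0.546]
force: [1.4, -0.2, -0.1]
width: 0.0513
```

Run:
```python
from h import *
o=bot.get_obs(); print(o["tcp_pos"],o["width"],o["force"])
P={}
for n in("top","side"):
    b=bot.get_image(n); cv2.imwrite(f"pics/{n}5.png",b)
    for q,z in(("sled_tab",.085),("fader_top",.0835),("marker_tip",.0615),("loadbox",0)):
        for m in bot.mark_of(n,q)[:2]: print(n,q,round(m["conf"],2),np.round(m["position"],1),np.round(w(n,m["position"],z),4))
    x,y=(350,140) if n=="top" else (270,125)
    P[n]=cv2.resize(b[y:y+75,x:x+110] if n=="side" else b[160:260,350:440],None,fx=7 if n=="side" else 6,fy=7 if n=="side" else 6,interpolation=cv2.INTER_CUBIC)
    cv2.imwrite(f"pics/e{n}.png",P[n])
```

```text
[ 0.55288633 -0.10059281  0.19131541] 0.05131775540426313 [ 1.37010939 -0.19368823 -0.12947489]
top sled_tab 0.75 [242.6 204.4] [0.5885 0.1863 0.085 ]
top loadbox 0.6 [160.1 245.7] [0.4711 0.4314 0.    ]
side sled_tab 0.6 [304.5 242.9] [0.5889 0.197  0.085 ]
side fader_top 0.57 [336.7 155.3] [ 0.548  -0.2561  0.0835]
side marker_tip 0.68 [314.3 220.7] [0.58   0.0762 0.0615]
side marker_tip 0.38 [317.6 167.1] [ 0.6042 -0.2076  0.0615]
side loadbox 0.62 [343.9 352.7] [0.4765 0.4213 0.    ]
side loadbox 0.6 [241.7 215.3] [0.8    0.0012 0.    ]
```

View pics/etop.png

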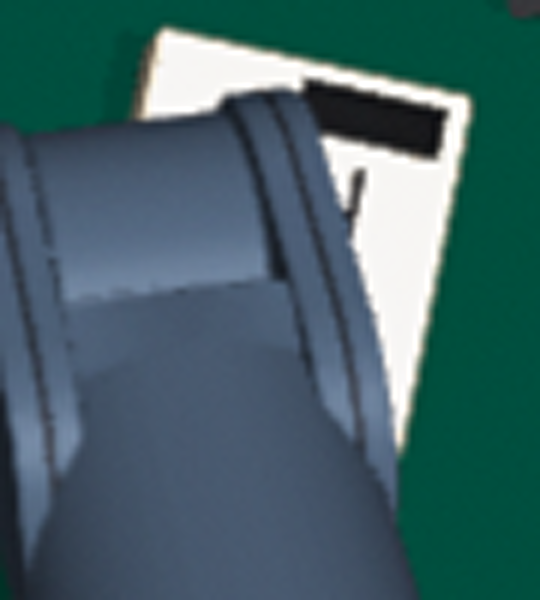

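View pics/eside.png

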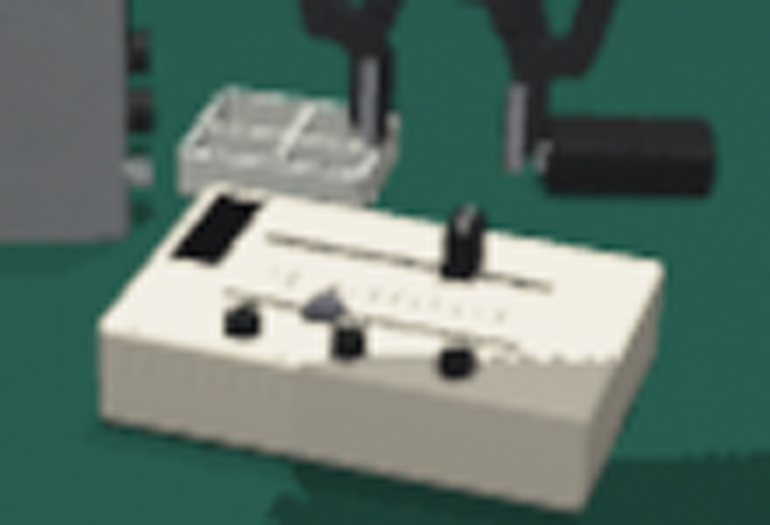

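Picture 5 (top): the arm hides the box. Picture 6 (side): the fader is at about crop (465,215) and the pointer at (322,305). Before touching the fader I check the sled again, because its tab now reads 7 mm lower, and I fit the box pose from the first top picture.

Run:
```python
from h import *
from scipy.optimize import least_squares
cs=np.array([[592,104],[746,138],[697,379],[540,345]])/3+[180,130]-1/3
L=np.array([[.115,.075],[.115,-.075],[-.115,-.075],[-.115,.075]])
W=np.array([w("top",c,.055)[:2] for c in cs])
def f(p): c,s=np.cos(p[2]),np.sin(p[2]); return ((L@np.array([[c,s],[-s,c]])+p[:2])-W).ravel()
r=least_squares(f,[.58,-.25,-.2]); p=r.x; print(p,np.degrees(p[2]),np.round(r.fun*1000,1))
c,s=np.cos(p[2]),np.sin(p[2])
def loc(q): return np.array([[c,s],[-s,c]])@(np.array(q)[:2]-p[:2])
for n,q,px,z in(("top","fader",(409.1,221.1),.0835),("side","fader",(334.1,154.9),.0835),("side","fader",(336.7,155.3),.0835),("top","mark",(390,200.3),.0615),("side","mark",(316.9,163.2),.0615),("side","mark",(317.6,167.1),.0615)):
    print(n,q,np.round(loc(w(n,px,z))*1000,1))
# jig fit: top face of block (62 mm) and sled corners
a=cv2.imread("pics/top5.png"); b=cv2.imread("pics/side5.png")
cv2.imwrite("pics/f.png",np.hstack([cv2.resize(a[145:275,200:290],None,fx=4,fy=4,interpolation=cv2.INTER_CUBIC),cv2.copyMakeBorder(cv2.resize(b[220:310,235:345],None,fx=4,fy=4,interpolation=cv2.INTER_CUBIC),0,160,0,0,0)]))
```

```text
[ 0.58513339 -0.22895026 -0.19717415] -11.297246568830529 [ 1.1  1.5  0.2 -1.3 -1.3 -1.2 -0.   1.1]
top fader [-24.1 -40.4]
side fader [-22.4 -33.6]
side fader [-31.1 -33.9]
top mark [22.6 18.3]
side mark [24.5  1.1]
side mark [14.5 24.6]
```

View pics/f.png

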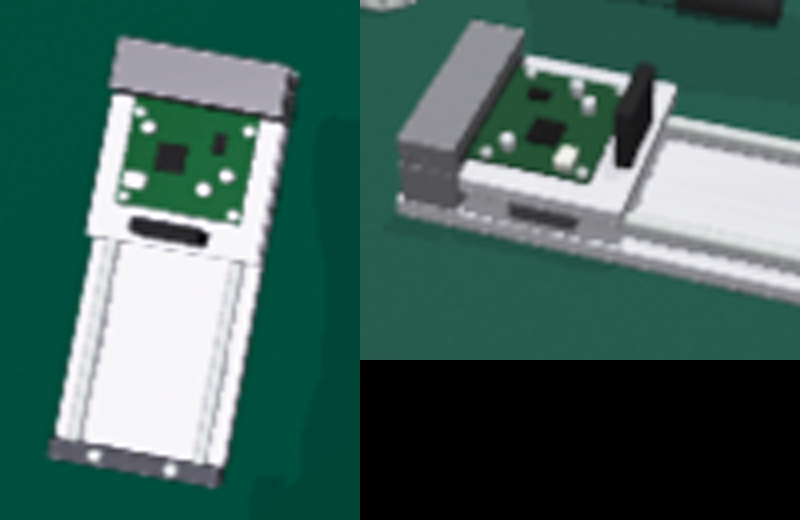

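Run:
```python
from h import *
g=lambda px,z:w("top",px,z)[:2]
A,B,C,D=g((222.5,203.25),.042),g((264.5,210.5),.042),g((212,258.75),.03),g((254.5,266.25),.03)
n=np.array([np.cos(-.2),np.sin(-.2)]); print("sled rear - jig near end mm (160 expected)",((A+B-C-D)/2@n)*1000)
a=cv2.imread("pics/top0.png");b=cv2.imread("pics/side0.png")
cv2.imwrite("pics/g.png",np.hstack([cv2.resize(a[190:230,375:415],(400,400),interpolation=cv2.INTER_CUBIC),cv2.resize(b[145:185,305:345],(400,400),interpolation=cv2.INTER_CUBIC)]))
# predicted pixels of fader/pointer for joint values
p=[ 0.58513339,-0.22895026,-0.19717415];c,s=np.cos(p[2]),np.sin(p[2])
W=lambda x,y,z:(p[0]+c*x-s*y,p[1]+s*x+c*y,z)
for x in(-.03,-.02,.015,.025):
  print(x,[np.round(pj(n,[W(x,-.03,.0835),W(x,.016,.0615)])-o,1).tolist() for n,o in(("top",[375,190]),("side",[305,145]))])
```

```text
sled rear - jig near end mm (160 expected) 157.05968661146986
-0.03 [[[29.9, 32.4], [11.9, 29.1]], [[31.1, 10.8], [26.8, 23.3]]]
-0.02 [[[30.6, 28.8], [12.7, 25.5]], [[28.1, 10.3], [23.7, 22.7]]]
0.015 [[[33.2, 16.2], [15.2, 13.1]], [[17.8, 8.5], [13.3, 20.8]]]
0.025 [[[34.0, 12.6], [16.0, 9.6]], [[14.9, 8.0], [10.3, 20.3]]]
```

View pics/g.png

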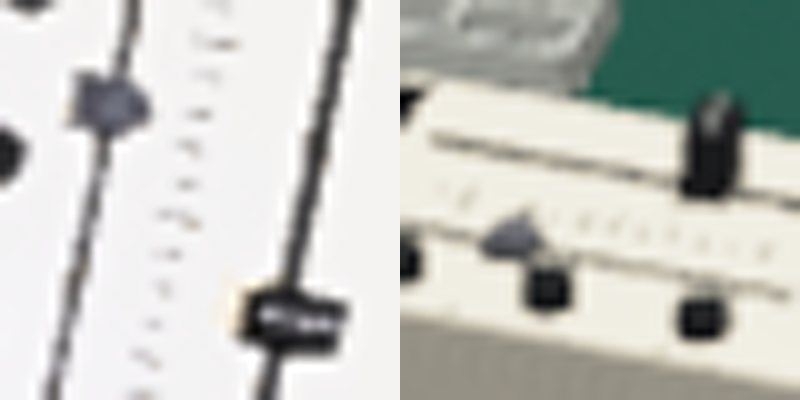

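Picture 7: the sled is flush with the block, and I get a rear edge at 157 mm against 160 mm nominal, within pixel error. Picture 8: the fader line is at crop (295,318) and the pointer tip at (152,107), so the fader has about 50 mm to go. Now I grasp the fader along its slot.

Emit:
move_arm:
  steps:
    - [[0, -5, 0], 0]
    - [[0, -10, 0], 0]
    - [[-0.1, -15.2, 0], 0]
    - [[-0.1, -15.2, -4], 0]
    - [[-0.1, -15.2, -7], 0]

```text
time: 7.5
tcp_pos: [0.5517, -0.2518, 0.1197]
eef_rot: [-0.45, 0.45, -0.545, 0.546]
force: [0.3, 0.3, -0.1]
width: 0.0513
```

Run:
```python
from h import *
o=bot.get_obs(); print(o["tcp_pos"],o["width"])
b=bot.get_image("side"); cv2.imwrite("pics/h.png",cv2.resize(b[115:185,285:375],None,fx=7,fy=7,interpolation=cv2.INTER_CUBIC)); print(pj("side",o["tcp_pos"]))
```

```text
[ 0.55169945 -0.25176874  0.11967879] 0.05127149688047622
[[336.04894148 145.77802396]]
```

View pics/h.png

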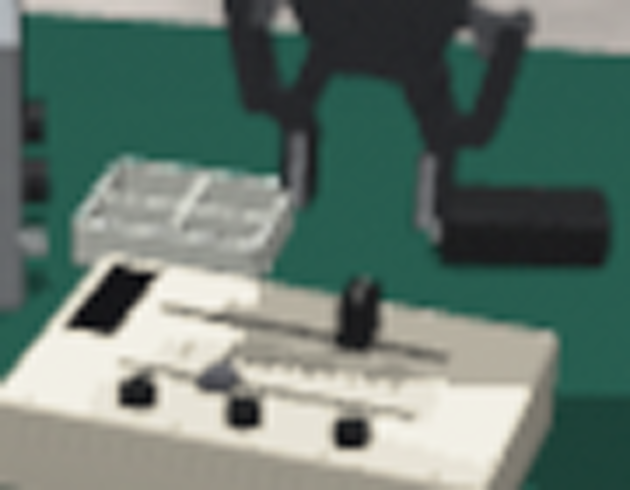

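Picture 9: the open fingers straddle the fader and are centred on it within about 2 mm. I descend and close.

Emit:
move_arm:
  steps:
    - [[0, 0, -3], 0]
    - [[0, 0, -5], 0]
    - [[0, 0, -5.7], 0]
    - [[0, 0, -5.7], 0]

```text
time: 7.95
tcp_pos: [0.5521, -0.2491, 0.0638]
eef_rot: [0.451, -0.451, 0.545, -0.545]
force: [0.1, -0.9, -0.4]
width: 0.0513
```

Emit:
move_arm:
  steps:
    - [[0, 0, 0], 0]
    - [[0, 0, 0], 0]
    - [[0, 0, 0], 0]
    - [[0, 0, 0], 0]
  jaw: -1

```text
time: 8.35
tcp_pos: [0.5528, -0.2501, 0.0654]
eef_rot: [-0.451, 0.45, -0.545, 0.546]
force: [-1.3, 0.2, 6.1]
width: 0.0145
```

Emit:
move_arm:
  steps:
    - [[1, -0.2, 0.2], 0]
    - [[2.2, -0.4, 0.2], 0]
    - [[3.5, -0.7, 0.2], 0]
    - [[4.5, -0.9, 0.2], 0]
    - [[4.9, -1, 0.2], 0]

```text
time: 8.85
tcp_pos: [0.6017, -0.2598, 0.0655]
eef_rot: [0.45, -0.45, 0.545, -0.545]
force: [-1.7, 1.5, -5.3]
width: 0.0149
```

Emit:
move_arm:
  steps:
    - [[0, 0, 0], 0]
    - [[0, 0, 0], 0]

```text
time: 9.05
tcp_pos: [0.6009, -0.2597, 0.0656]
eef_rot: [0.45, -0.45, 0.545, -0.545]
force: [1.3, 2.1, -10.9]
width: 0.0147
```

Emit:
move_arm:
  steps:
    - [[0, 0, 0], 0]
    - [[0, 0, 0], 0]
    - [[0, 0, 0], 0]
  jaw: 0.2

```text
time: 9.35
tcp_pos: [0.6013, -0.2603, 0.0668]
eef_rot: [-0.45, 0.45, -0.545, 0.546]
force: [1.8, 1.0, -0.6]
width: 0.0512
```

Emit:
move_arm:
  steps:
    - [[0, 0, 4], 0]
    - [[0, 0, 8], 0]
    - [[0, 4, 10], 0]
    - [[-2, 9, 10], 0]
    - [[-4, 14, 10], 0]

```text
time: 9.85
tcp_pos: [0.564, -0.1258, 0.1673]
eef_rot: [-0.451, 0.449, -0.545, 0.546]
force: [0.5, 1.0, 0.2]
width: 0.0515
```

Emit:
move_arm:
  steps:
    - [[0, 5, 0], 0]
    - [[0, 10, 0], 0]
    - [[0, 15, 0], 0]
    - [[0, 15, 0], 0]

```text
time: 10.25
tcp_pos: [0.5638, 0.0322, 0.1673]
eef_rot: [0.455, -0.452, 0.543, -0.542]
force: [0.2, 0.2, 0.6]
width: 0.0515
```

Run:
```python
from h import *
a=bot.get_image("top");cv2.imwrite("pics/top6.png",a)
b=bot.get_image("side");cv2.imwrite("pics/side6.png",b)
for n,q,z in(("top","fader_top",.0835),("top","marker_tip",.0615),("side","fader_top",.0835),("side","marker_tip",.0615),("side","sled_tab",.085)):
    for m in bot.mark_of(n,q)[:1]: print(n,q,round(m["conf"],2),np.round(m["position"],1),np.round(w(n,m["position"],z),4))
cv2.imwrite("pics/i.png",np.hstack([cv2.resize(a[180:220,375:415],(400,400),interpolation=cv2.INTER_CUBIC),cv2.resize(b[140:180,300:340],(400,400),interpolation=cv2.INTER_CUBIC)]))
p=[ 0.58513339,-0.22895026,-0.19717415];c,s=np.cos(p[2]),np.sin(p[2])
W=lambda x,y,z:(p[0]+c*x-s*y,p[1]+s*x+c*y,z)
for x in(.015,.02,.025):
  print(x,[np.round(10*(pj(n,[W(x,-.03,.0835),W(x,.016,.0615)])-o+.45),0).tolist() for n,o in(("top",[375,180]),("side",[300,140]))])
```

```text
top fader_top 0.48 [409.3 204.1] [ 0.5997 -0.2642  0.0835]
top marker_tip 0.48 [392.4 197.4] [ 0.619  -0.2221  0.0615]
side fader_top 0.44 [322.6 152.2] [ 0.5955 -0.27    0.0835]
side sled_tab 0.93 [302.3 240.6] [0.5953 0.1894 0.085 ]
0.015 [[[337.0, 266.0], [157.0, 236.0]], [[232.0, 139.0], [187.0, 263.0]]]
0.02 [[[340.0, 248.0], [161.0, 218.0]], [[218.0, 137.0], [173.0, 260.0]]]
0.025 [[[344.0, 230.0], [164.0, 201.0]], [[203.0, 134.0], [158.0, 257.0]]]
```

View pics/i.png

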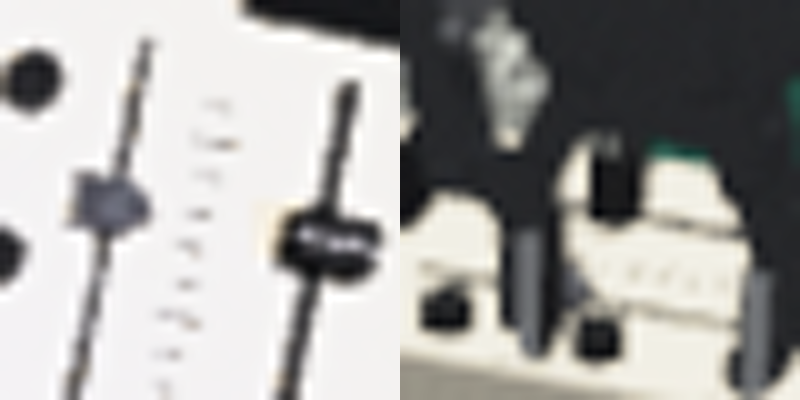

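Run:
```python
from h import *
p=[ 0.58513339,-0.22895026,-0.19717415];c,s=np.cos(p[2]),np.sin(p[2])
def loc(px,z): return np.round(np.array([[c,s],[-s,c]])@(w("top",px,z)[:2]-p[:2])*1000,1)
src=lambda x,y:((x+.5)/10-.5+375,(y+.5)/10-.5+180)
print("slot ends",loc(src(148,42),.055),loc(src(352,85),.055))
for f in("top0","top6"):
    g=cv2.imread(f"pics/{f}.png").astype(float)
    # pointer: grey-dark centroid off the slot
    y0,x0=190,380; P=240-g[y0:y0+20,x0:x0+12].mean(2); 
    # map rectified local views at z: pointer at .0615, fader at .0835
    def rect(x1,x2,y1,y2,z,n=.00025):
        X,Y=np.meshgrid(np.arange(x1,x2,n),np.arange(y1,y2,n),indexing="ij")
        q=pj("top",np.stack([p[0]+c*X-s*Y,p[1]+s*X+c*Y,0*X+z],-1)).reshape(*X.shape,2).astype(np.float32)
        return X[:,0],cv2.remap(g.mean(2).astype(np.float32),q[...,0],q[...,1],cv2.INTER_CUBIC)
    x,A=rect(0,.045,.019,.024,.0615); v=np.clip(225-A.mean(1),0,None)
    x2,A2=rect(0,.045,.032,.037,.0615); v2=np.clip(225-A2.mean(1),0,None)
    print(f,"pointer mm",1e3*(x*v).sum()/v.sum(),1e3*(x*v2).sum()/v2.sum())
    ctr=-.028 if f=="top0" else .0222
    x,A=rect(ctr-.0065,ctr+.0065,-.037,-.025,.0835); m=A.mean(1); k=m.argmax(); i=slice(max(k-12,0),k+13); v=m[i]-m[i].min(); print("line",1e3*(x[i]*v).sum()/v.sum(),1e3*x[k])
```

```text
slot ends [68.3 28.4] [ 69.  -29.7]
top0 pointer mm 20.896976276521542 20.068952209044422
line -28.0956190931516 -28.249999999999996
top6 pointer mm 20.926084227705687 20.06736023188015
line 21.519434643588156 21.450000000000006
```

Picture 10: the fader line is level with the pointer. Measured along the box they are at 21.5 and 20.9 mm, the pointer hasn't moved, and the sled tab still reads home. I'm handing in.

```bash
python3 -c "
from plant import bot
print(bot.sign_off())"
```

```text
the job is handed in; nothing more can be done
None
```

The sled is home against the connector block, and the fader is level with the preset pointer. I pushed the sled first and handed the job in at about 11 s of the allowed 48 s.

- **Sled:** I pushed the tab from behind with shut fingers until it stalled at about 16 N and more command gave no further motion. The pictures show no gap at the block. The last side reading put the tab at x = 0.595 m, where I expected it when home (0.596 m).
- **Fader:** I gripped it, slid it 49 mm, released it and withdrew. In the last top picture its line is at 21.5 mm along the box and the pointer at 20.9 mm, which agree to within my measuring error of about 1 mm.
- **Pointer:** it reads the same before and after (20.9 mm).
- **Bystanders:** I saw no contact with the loose things, but I did not measure them again at the end.

**Disagreements:**
- **Sled tab:** one mid-job reading put it about 7 mm short. The pictures did not support that, and the later reading was back at 0.595 m.
- **Sled rear edge:** my pixel measurement gave 157 mm against a nominal 160 mm, which I put down to pixel error.
- **Fader and pointer marks:** the networks' marks for these were off by up to a centimetre or more in places, so I measured them from the picture instead.

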